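# Hold the new key up to the inspection scope

### The arm

A 6-joint arm with a two-finger parallel gripper is mounted at the origin on the work surface. World frame = base frame: x ahead of the robot, y to its left, z up, the work surface at z = 0. Lengths are in m, angles in rad, forces in N, time in s.
With the tool pointing down it reaches from about 0.3 to 0.775 m from the base axis. Payload 14.6 kg.
Tool frame: the origin (TCP) lies midway between the tips of the shut fingers; the grasp point (between the pads) lies 19 mm behind it (ctrl.tcp_to_grasp is the distance from the TCP to the grasp point, in m); x points along the fingers, y is the direction in which the jaws open and shut, and the axes are right-handed (so a half turn about x gives the same grasp; the last joint's range is limited). The gripper opens to 94 mm and grips with 3 to 60 N. Pads are 16 mm wide; open, the fingers measure 119 mm over their backs; the gripper's body (75 mm by 177 mm) begins 78 mm behind the grasp point.
Start: joints at [-1.294, 0.3, 1.521, -0, 1.321, -0.067], TCP at [0.185, -0.518, 0.205] pointing down, gripper open.
Joint ranges: [-3.03, 3.03], [-0.79, 2.21], [0.23, 2.52], [-1.04, 4.18], [0, 3.07], [-2.55, 2.55]. Speed limits (rad/s): [2.22, 2.22, 2.57, 3.14, 3.14, 3.14].

### API

Orientations are given as [roll, pitch, yaw] about the fixed x, y, z axes, in that order (R = Rz(yaw) Ry(pitch) Rx(roll)).
In Python, from station import ctrl gives the robot as it stands.
- The arm moves only by the tool jog_arm, never from a script. Its argument "rows" is one flat list of numbers, 7 for each row, row after row: the shift along the world's x, y, z in m, then the turn, a rotation vector about the world's x, y, z in degrees, then the closure, from 0 (fully open) to 1 (shut). A call has 1 to 8 rows; each row shifts and turns the commanded pose from where the row before left it; what a row does not reach is not made up. A row lasts 1/12 s, in which the tool goes at most 41.7 mm and 7.16 degrees, less where a joint would pass 70% of its speed; a pose out of reach is approached as far as the arm can. A call with a gripper value outside its range is refused whole. The fingers move at their own pace and stop on an object; "squeeze" is the grip in N (left out, the last holds). Time passes only in rows, so rows that do not move let the fingers close. It gives the time, the measured TCP pose, the force and the opening at its end, in the units of the state.
- ctrl.get_obs(): the state, without advancing time (a new reading comes with each control period).
- ctrl.camera(name): name is "scene" or "side" or "wrist"; returns (picture, depth): 400x640x3 uint8, red, green, blue; 400x640 float32, m along the optical axis (not along the pixel's ray), 0 where there is no reading.
- ctrl.camera_model(name): a dict with "K" (3x3 intrinsics, pixels), "extrinsics" (4x4, takes a point from camera to world coordinates). Camera axes: x right, y down, z forward; pixel columns grow to the right and rows downward; lengths in m; the calibration is good to about 2 mm. A picture is of the moment at which its call begins: read the wrist's pose just before it. camera_model takes no time and is no camera call; for the wrist camera it gives the pose at the moment of the call.
- ctrl.hand_in(): hands the job in, once; it reports no verdict.
The state is a dict: "time_s": time; "qpos": joint angles; "joint_vel": joint speeds; "tau": joint torques, N m; "ee_pos": TCP position; "eef_rot": TCP orientation; "force": force on the tool from outside, world axes, zero at the start; "moment": the same for the moment, N m; "grip_width": finger opening in m.
Only numpy, scipy, OpenCV 4.12 (cv2) and the standard library are available. Lean on these libraries where they do the work, as an engineer would, in place of code of your own. Each camera call takes 0.05 s, during which the arm holds its last target.

### The job

Take the newly cut key, the one with the square head, out of its open vice on the key-cutting machine and hold it up to the inspection scope: the middle of its blade on the line of sight 10 cm in front of the lens, the flat side of the blade squarely facing the lens, cuts upward and the tip pointing to the robot's right. Finish while still holding it there, still and in the air with only the gripper carrying it. Leave the round-headed pattern key in its vice, leave the padlock, tin and screwdriver alone, and do not knock the scope out of its setting.

Things in the scene. Friction and masses are not known exactly. Their poses are not given: they have to be found in the camera images.
- new_key: newly cut key: square plastic head 40 long (x -65 to -25), 10 thick (y), 34 high (z), steel blade x -25 to 25, 3 thick (y), 9 high (z), mm; 35 g. Origin mid-blade; x to the tip, z to the cut edge, y across the flat. Starts on edge in either vice, x level into the machine, cuts up, origin 90 mm above the table; the vice is open on top and slack: the key lifts straight out
- new_key_head (a point): centre of the new key's square head, 45 mm behind the key's origin, same axes as the key; the place to pinch across its 10 mm thickness from above
- new_key_tip (a point): tip of the new key's blade, 25 mm ahead of the key's origin, same axes as the key
- pattern_key: the old pattern key in the other vice: the same blade, but a round flat steel head 34 mm across and 6 mm thick, centred 42 mm behind its origin. Origin and axes as for the new key. To be left alone
- key_machine: fixed machine, base 320 x 300 x 45 mm, origin at table level, front to -x. Two vices at y = -60 and 60 mm: jaws x -103 to -63, top 92 mm up, 33 wide, 5 mm slot for the blade; before each a rest 12 wide, 73 up, under the key's head, clear beside it down to the base. Cutters and housing (210 high, switch box 255) from x = -34 on
- scope: inspection scope's fixed stand at the table's far side: base 150 x 130 mm, pillar and fork to 265 mm; origin at table level, front to -x. The head, a tube 41 mm across and 120 long, pivots in the fork 280 mm above the origin and looks towards the robot and 15 to 40 degrees downward; only friction holds its setting
- scope_lens (a point): centre of the scope's lens, at the front end of the tube, 60 mm from the pivot. Axes: x points backward along the line of sight, into the scope; y is level, to the left seen from the robot; z is up, square to the line of sight
- scope_view (a point): viewing point in the air on the line of sight, 100 mm before the lens, axes as scope_lens (x points to the lens). The middle of the blade (key's origin) belongs here, with the key's x along -y of these axes, its y along the line of sight, its z along z
- padlock: brass padlock lying flat, body 50 x 50 x 24 mm with a steel shackle towards its x, origin under the body. To be left alone
- tin: closed steel tin, 104 x 79 x 42 mm, origin under its centre. To be left alone
- screwdriver: screwdriver 170 mm long lying in front of the machine, origin under its middle. To be left alone
Mind the look-alikes: they are no part of the job. Leave any blue, green or pink look-alike of the new_key alone.

How it is judged:
By the outcome, as a careful person would: the job done as asked, in the order asked, and still so for the second after the job is handed in, while the arm keeps its last pose, push and grip.
It also fails if it takes over 40 s, if anything falls off the work surface, if the arm or the gripper's body presses on something with over 40 N, if the wrist force passes 120 N, or if a joint passes its speed limit or range.

## Working session

There is one attempt and no reset: what is moved stays moved. The work goes in short steps, Python scripts to look and compute and a tool call to move; the robot and the scene stay as the last step left them, time stands still between calls to the robot, and variables do not carry over. Pictures are saved under pics/ and viewed, and the job is handed in when it is done.

Besides the shell and the picture viewer there is one more tool, called after "Request:" as name(argument=value, ...) on one line, values as JSON. jog_arm: Moves the arm, as the interface text tells. Its arguments: {"type":"object","properties":{"rows":{"type":"array"},"squeeze":{"type":"number"}},"required":["rows"]}

```bash
ls; mkdir -p pics; python3 - <<'E'
from station import ctrl
import cv2,numpy as np,pickle
print(ctrl.get_obs())
d={}
for n in ["scene","side","wrist"]:
    m=ctrl.camera_model(n); p,z=ctrl.camera(n)
    d[n]=(m,p,z); cv2.imwrite(f"pics/{n}0.png",p[...,::-1]); print(n,np.round(m["K"],1).tolist(),np.round(m["extrinsics"],3).tolist())
pickle.dump(d,open("d0.pkl","wb"))
print(ctrl.tcp_to_grasp)
E
```

```text
pics
{'time_s': 0.0, 'qpos': array([-1.29358198e+00,  3.00494977e-01,  1.52160219e+00, -2.69592296e-06,
        1.32072008e+00, -6.66077422e-02]), 'joint_vel': array([-5.81077548e-04, -7.92657433e-05,  3.13183632e-04,  8.53118940e-04,
        4.70458411e-04, -7.80321139e-04]), 'tau': array([-8.24184899e-04, -5.31809700e+01, -3.52742529e+01,  7.08520389e-02,
        2.44246615e-02, -1.02169881e-04]), 'ee_pos': array([ 0.1853147 , -0.51754501,  0.20486431]), 'eef_rot': array([-1.63527173,  1.56957173,  1.85014368]), 'force': array([-0.37897983,  0.28067115,  0.45452508]), 'moment': array([-0.0062622 , -0.04938989, -0.00197782]), 'grip_width': 0.09406210468142238}
scene [[444.3, 0.0, 320.2], [0.0, 444.3, 202.2], [0.0, 0.0, 1.0]] [[0.706, 0.565, -0.427, 1.092], [0.708, -0.556, 0.435, -0.512], [0.008, -0.609, -0.793, 1.158], [0.0, 0.0, 0.0, 1.0]]
side [[459.8, 0.0, 324.2], [0.0, 459.8, 199.5], [0.0, 0.0, 1.0]] [[-0.784, -0.335, 0.523, -0.031], [-0.621, 0.411, -0.667, 0.754], [0.009, -0.848, -0.53, 0.766], [0.0, 0.0, 0.0, 1.0]]
wrist [[278.9, 0.0, 318.9], [0.0, 278.9, 198.3], [0.0, 0.0, 1.0]] [[0.336, -0.905, -0.262, 0.262], [-0.942, -0.323, -0.093, -0.49], [-0.0, 0.278, -0.961, 0.385], [0.0, 0.0, 0.0, 1.0]]
0.0188
```

View pics/scene0.png

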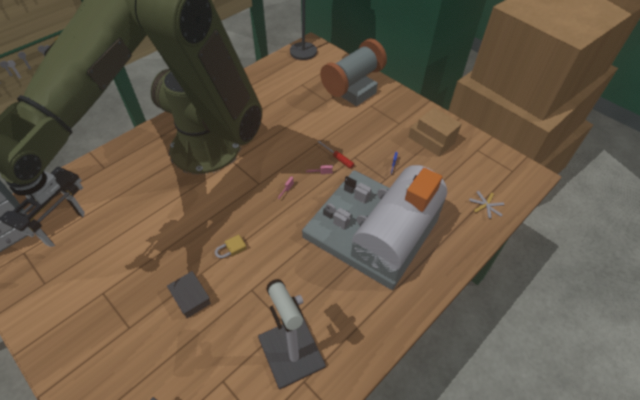

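View pics/side0.png

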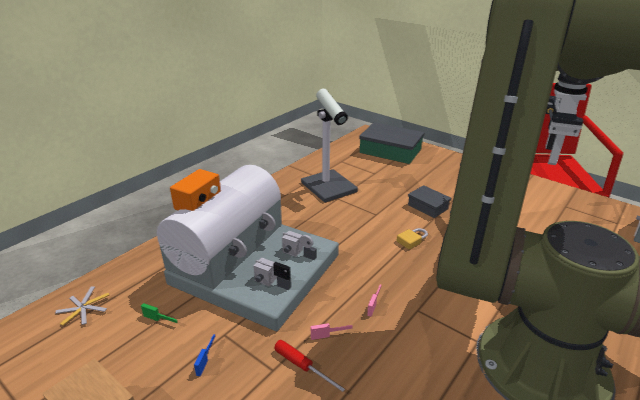

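View pics/wrist0.png

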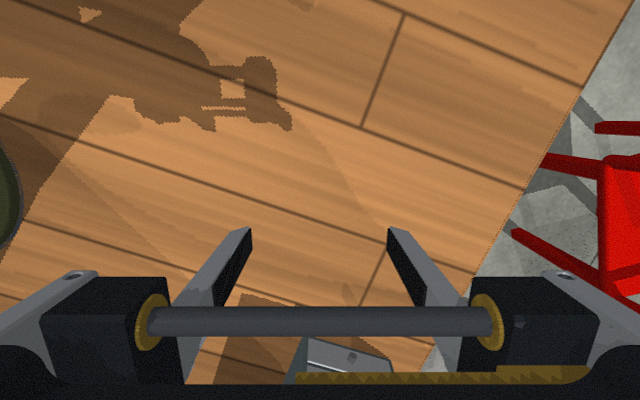

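```bash
python3 - <<'E'
import pickle,cv2,numpy as np
d=pickle.load(open("d0.pkl","rb"))
def crop(n,x0,y0,x1,y1,s,f):
    cv2.imwrite(f,cv2.resize(d[n][1][y0:y1,x0:x1,::-1],None,fx=s,fy=s,interpolation=cv2.INTER_CUBIC))
crop("side",235,215,335,305,8,"pics/s1.png")
crop("scene",300,160,400,240,8,"pics/c1.png")
crop("side",300,80,360,200,5,"pics/s2.png")
crop("scene",250,270,330,390,5,"pics/c2.png")
E
```

```text
(no output)
```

View pics/s1.png

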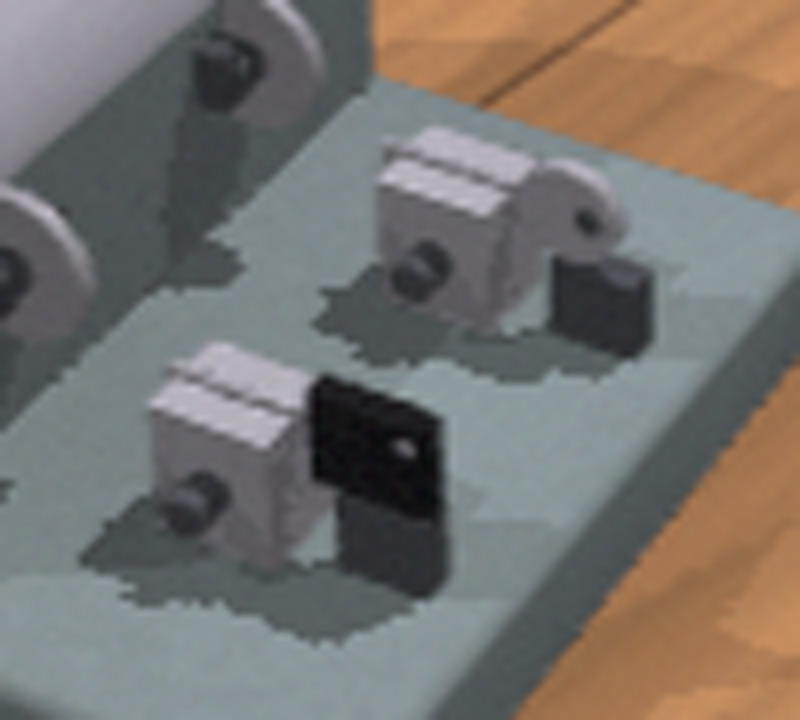

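View pics/c1.png

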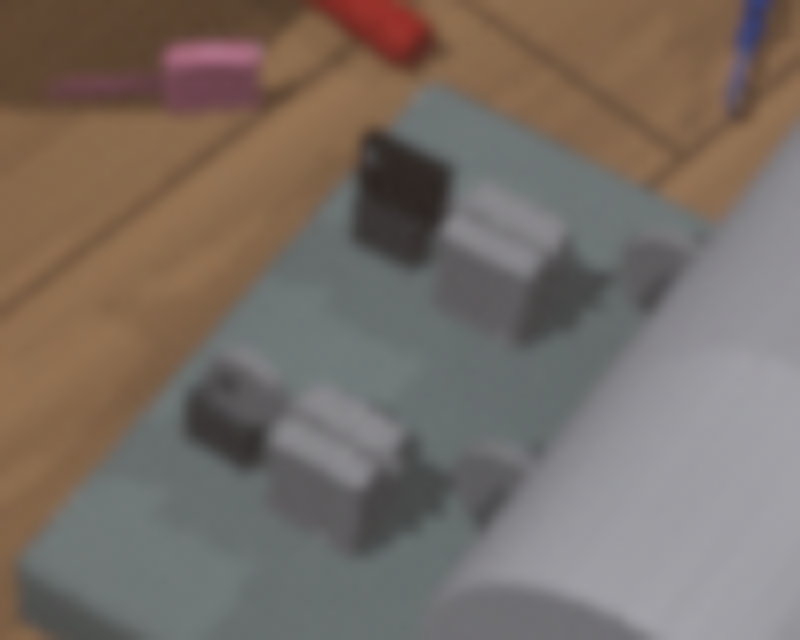

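View pics/s2.png

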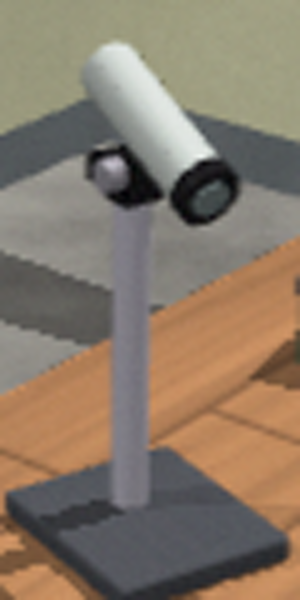

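View pics/c2.png

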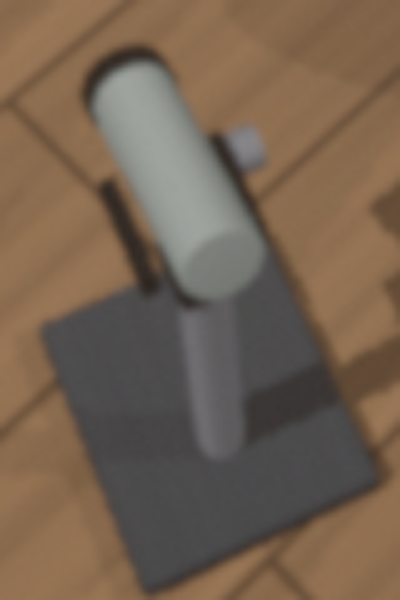

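```bash
cat > h.py <<'E'
import numpy as np,cv2,pickle
def cloud(m,z):
    v,u=np.indices(z.shape); K=m["K"]
    c=np.stack([(u-K[0][2])/K[0][0]*z,(v-K[1][2])/K[1][1]*z,z],-1)
    E=np.array(m["extrinsics"]); return c@E[:3,:3].T+E[:3,3]
def ray(m,uv,h):
    K=np.array(m["K"]);E=np.array(m["extrinsics"])
    uv=np.atleast_2d(uv).astype(float); d=np.c_[(uv-K[[0,1],[2,2]])/K[0,0],np.ones(len(uv))]@E[:3,:3].T
    return E[:3,3]+d*((h-E[2,3])/d[:,2])[:,None]
def proj(m,P):
    K=np.array(m["K"]);E=np.array(m["extrinsics"])
    c=(np.atleast_2d(P)-E[:3,3])@E[:3,:3]; return c[:,:2]/c[:,2:]*K[0,0]+K[[0,1],[2,2]]
E
python3 - <<'E'
from h import *
d=pickle.load(open("d0.pkl","rb"))
for n,box in (("side",(235,215,345,310)),("scene",(300,160,400,240))):
    m,p,z=d[n]; P=cloud(m,z); x0,y0,x1,y1=box
    Q=P[y0:y1,x0:x1].reshape(-1,3); C=p[y0:y1,x0:x1].reshape(-1,3).astype(int)
    # base top
    b=Q[abs(Q[:,2]-.045)<.006]; print(n,"base z",np.median(b[:,2]),len(b))
    t=abs(Q[:,2]-.092)<.005; t&=C.min(1)>110
    T=Q[t]; print("vicetops",len(T))
    from scipy.cluster.vq import kmeans2
    k=C.max(1)<45; k&=Q[:,2]>.07
    H=Q[k]; print("head n",len(H),H.mean(0),H.min(0),H.max(0))
    # head plane (vertical) fit
    if len(T)>10:
        c,l=kmeans2(T,2,minit='++',seed=1)
        for i in range(2): print(c[i],(l==i).sum(),np.median(T[l==i,2]))
E
```

```text
side base z 0.04444075488638166 4118
vicetops 297
head n 211 [0.52293749 0.20076359 0.09588627] [-0.03070335  0.10571392  0.07097437] [0.66721023 0.75382188 0.76623771]
[0.59099368 0.08649408 0.09158159] 138 0.09128741587349515
[0.57065105 0.20501759 0.09159144] 159 0.09152821994374283
scene base z 0.04418576741388369 2215
vicetops 216<stdin>:12: RuntimeWarning: Mean of empty slice.
  ret = um.true_divide(
Traceback (most recent call last):
ValueError: zero-size array to reduction operation minimum which has no identity
```

```bash
python3 - <<'E'
from h import *
from scipy.cluster.vq import kmeans2
d=pickle.load(open("d0.pkl","rb"))
for n,box in (("side",(235,215,345,310)),("scene",(300,160,400,240))):
    m,p,z=d[n]; P=cloud(m,z); x0,y0,x1,y1=box
    Q=P[y0:y1,x0:x1].reshape(-1,3); C=p[y0:y1,x0:x1].reshape(-1,3).astype(int)
    t=(abs(Q[:,2]-.0915)<.004)&(C.min(1)>(100 if n=="side" else 85))&(C.max(1)-C.min(1)<40)
    T=Q[t];c,l=kmeans2(T,2,minit='++',seed=1); c=c[np.argsort(c[:,1])]
    dd=c[1]-c[0]; print(n,c,"yaw",np.degrees(np.arctan2(-dd[0],dd[1])),np.hypot(*dd[:2]))
    for i in range(2):
        r=cv2.minAreaRect((T[l==i,:2]*1000).astype(np.float32)); print(" rect",r,len(T[l==i]))
    k=(C.max(1)<(45 if n=="side" else 62))&(Q[:,2]>.074)&(Q[:,2]<.115)&(Q[:,1]>.15)
    H=Q[k]; print("head n",len(H),H.mean(0),np.percentile(H,[3,97],axis=0))
    if len(H)>10:
        (vx,vy,a,b)=cv2.fitLine(H[:,:2].astype(np.float32),cv2.DIST_HUBER,0,.001,.001).ravel(); print("head yaw",np.degrees(np.arctan(vy/vx)),a,b)
# base front edge: side view plane z=.045
m,p,z=d["side"]; P=cloud(m,z); k=(abs(P[...,2]-.0445)<.004)&(P[...,0]>.4)&(P[...,0]<.85)&(P[...,1]>-.1)&(P[...,1]<.4)
k=cv2.morphologyEx(k.astype(np.uint8),cv2.MORPH_OPEN,np.ones((3,3)))
nn,lab,st,_=cv2.connectedComponentsWithStats(k); i=1+np.argmax(st[1:,4]); S=P[lab==i]
print("base rect",cv2.boxPoints(cv2.minAreaRect((S[:,:2]*1000).astype(np.float32))),st[i])
# tube
for n in("side","scene"):
    m,p,z=d[n];P=cloud(m,z);k=(P[...,2]>.2)&(P[...,2]<.4)&(P[...,0]>.4)&(P[...,0]<1)&(P[...,1]<0)&(P[...,1]>-.5)
    S=P[k];v,u=np.nonzero(k);print(n,len(S),S.min(0),S.max(0),u.min(),u.max(),v.min(),v.max())
    k=(P[...,2]>.005)&(P[...,2]<.03)&(P[...,0]>.5)&(P[...,0]<1)&(P[...,1]<0)&(P[...,1]>-.4)
    k=cv2.morphologyEx(k.astype(np.uint8),cv2.MORPH_OPEN,np.ones((3,3)));nn,lab,st,_=cv2.connectedComponentsWithStats(k)
    for j in range(1,nn):
        if st[j,4]>300:
            S=P[lab==j]; print("scopebase",st[j],np.median(S[:,2]),cv2.minAreaRect((S[:,:2]*1000).astype(np.float32)))
E
```

```text
side [[0.59051033 0.08688236 0.09136071]
 [0.57043325 0.20529598 0.09147212]] yaw 9.623007792360735 0.1201036060342657
 rect ((575.638671875, 83.41153717041016), (79.97489929199219, 33.58190155029297), 9.4088716506958) 146
 rect ((570.930419921875, 204.0988311767578), (44.835487365722656, 34.51320266723633), 11.235544204711914) 171
head n 203 [0.52429611 0.19897808 0.0929629 ] [[0.50596568 0.19230179 0.0758927 ]
 [0.54162095 0.20376071 0.10728653]]
head yaw 13.16771 0.5222729 0.19914189
scene [[0.59357125 0.08508082 0.09122928]
 [0.57470104 0.20414277 0.09093862]] yaw 9.005937489995112 0.12054805139495203
 rect ((590.739990234375, 208.73526000976562), (88.3399658203125, 36.718875885009766), 14.777251243591309) 109
 rect ((595.3208618164062, 86.08627319335938), (111.41692352294922, 35.109344482421875), 13.648268699645996) 139
head n 79 [0.5303689  0.19256864 0.09249553] [[0.51466017 0.18855354 0.07440177]
 [0.54718168 0.19698465 0.10797682]]
head yaw 8.129178 0.5303689 0.19256863
base rect [[467.6059   276.87305 ]
 [522.1054   -18.988478]
 [748.4432    22.704285]
 [693.94366  318.5658  ]] [ 194  225  144   93 4511]
side 714 [ 0.69178326 -0.30342913  0.2001036 ] [ 0.81781037 -0.23510921  0.32024078] 316 347 89 130
scopebase [ 301  170   57   31 1002] 0.017525103677040854 ((760.6005859375, -279.7967834472656), (134.9960479736328, 154.8640899658203), 70.38876342773438)
scene 1232 [ 0.69568761 -0.3155864   0.20006429] [ 0.82009097 -0.23712937  0.32176252] 267 303 279 334
scopebase [ 258  322   68   67 2456] 0.017313818238233747 ((766.0469970703125, -279.4481506347656), (131.4728546142578, 151.99398803710938), 70.41917419433594)
```

```bash
cat > tube.py <<'E'
from h import *
from scipy.optimize import least_squares
def fit(S,show=True,p0=None):
    # axis: point (pivot approx) c, yaw, tilt ; radius .0205
    def ax(q): 
        return np.array([np.cos(q[3])*np.cos(q[4]),np.sin(q[3])*np.cos(q[4]),np.sin(q[4])])
    def f(q):
        a=ax(q); r=S-q[:3]; t=r@a; return np.r_[np.linalg.norm(r-np.outer(t,a),axis=1)-.0205, (q[:3]-S.mean(0))@a*.1]
    r=least_squares(f,p0 if p0 is not None else np.r_[S.mean(0)-[0,0,.015],-.34,.6],loss='soft_l1',f_scale=.001)
    a=ax(r.x); t=(S-r.x[:3])@a
    return r.x,a,t,f(r.x)[:-1]
E
python3 - <<'E'
from tube import *
d=pickle.load(open("d0.pkl","rb")); A=[]
def tubepts(m,p,z,zmin=.2):
    P=cloud(m,z);C=p.astype(int)
    k=(P[...,2]>.21)&(P[...,2]<.4)&(P[...,0]>.6)&(P[...,0]<.9)&(P[...,1]<-.15)&(P[...,1]>-.4)
    k&=(C.max(2)-C.min(2)<35)
    return P,k
for n in("side","scene"):
    m,p,z=d[n];P,k=tubepts(m,p,z); S=P[k]
    x,a,t,e=fit(S)
    for _ in range(3):
        g=abs(e)<.003; S2=S[g]; S=S2; x,a,t,e=fit(S,p0=x)
    lo,hi=t.min(),t.max()
    print(n,len(S),"pt",x[:3],"yaw,tilt",np.degrees(x[3:]),"t",np.percentile(t,[0,1,99,100]),"rms",e.std())
    A.append(S); print(" front end",x[:3]+a*np.percentile(t,.5),"back",x[:3]+a*np.percentile(t,99.5))
S=np.vstack(A);x,a,t,e=fit(S);print("both",x[:3],np.degrees(x[3:]),e.std(),np.percentile(t,[.5,99.5]), x[:3]+a*np.percentile(t,[.5]),x[:3]+a*np.percentile(t,[99.5]))
E
```

```text
side 300 pt [ 0.75624966 -0.27928781  0.27857261] yaw,tilt [-21.36461721  21.77788782] t [-0.06203711 -0.06090123  0.0600147   0.06187564] rms 0.0012395907089493056
 front end [ 0.70294343 -0.25843529  0.25570399] back [ 0.80882294 -0.29985361  0.30112679]
scene 765 pt [ 0.76338938 -0.27866657  0.28062751] yaw,tilt [-19.22140426  21.19010689] t [-0.06651806 -0.06277051  0.05769405  0.05974701] rms 0.0010587304454208162
 front end [ 0.70687745 -0.25896336  0.25742578] back [ 0.81449789 -0.29648585  0.30161079]
both [ 0.76152694 -0.27878504  0.2798676 ] [-19.47348045  21.20725498] 0.0013573601915354565 [-0.06574616  0.05969718] [ 0.70373949 -0.25835152  0.25608441] [ 0.81399764 -0.29733856  0.30146261]
```

Request:
jog_arm(rows=[0.0127, 0.0295, 0.005, 0, 0, 7.09, 0, 0.0127, 0.0295, 0.005, 0, 0, 7.09, 0, 0.0127, 0.0295, 0.005, 0, 0, 7.09, 0, 0.0127, 0.0295, 0.005, 0, 0, 7.09, 0, 0.0127, 0.0295, 0.005, 0, 0, 7.09, 0, 0.0127, 0.0295, 0.005, 0, 0, 7.09, 0, 0.0127, 0.0295, 0.005, 0, 0, 7.09, 0, 0.0127, 0.0295, 0.005, 0, 0, 7.09, 0], squeeze=25)

```text
time_s: 0.82
ee_pos: [0.2872, -0.2803, 0.2456]
eef_rot: [-2.668, 1.571, 1.813]
force: [1.4, 0.0, -0.2]
grip_width: 0.0941
```

Request:
jog_arm(rows=[0.0127, 0.0295, 0.005, 0, 0, 7.09, 0, 0.0127, 0.0295, 0.005, 0, 0, 7.09, 0, 0.0127, 0.0295, 0.005, 0, 0, 7.09, 0, 0.0127, 0.0295, 0.005, 0, 0, 7.09, 0, 0.0127, 0.0295, 0.005, 0, 0, 7.09, 0, 0.0127, 0.0295, 0.005, 0, 0, 7.09, 0, 0.0127, 0.0295, 0.005, 0, 0, 7.09, 0, 0.0127, 0.0295, 0.005, 0, 0, 7.09, 0])

```text
time_s: 1.48
ee_pos: [0.3888, -0.0441, 0.2857]
eef_rot: [0.537, 1.571, -0.275]
force: [0.3, -0.5, -1.3]
grip_width: 0.0938
```

Request:
jog_arm(rows=[0.0127, 0.0295, 0, 0, 0, 7.09, 0, 0.0127, 0.0295, 0, 0, 0, 7.09, 0, 0.0127, 0.0295, 0, 0, 0, 7.09, 0, 0.0127, 0.0295, 0, 0, 0, 7.09, 0, 0.0127, 0.0295, 0, 0, 0, 7.09, 0, 0.0127, 0.0295, 0, 0, 0, 7.09, 0, 0.0127, 0.0295, 0, 0, 0, 7.09, 0, 0.0127, 0.0295, 0, 0, 0, 7.09, 0])

```text
time_s: 2.15
ee_pos: [0.4904, 0.1919, 0.2852]
eef_rot: [-2.849, 1.571, -2.671]
force: [0.5, -0.2, 0.5]
grip_width: 0.094
```

Request:
jog_arm(rows=[0, 0, 0, 0, 0, 0, 0, 0, 0, 0, 0, 0, 0, 0])

```text
time_s: 2.32
ee_pos: [0.4901, 0.1911, 0.2846]
eef_rot: [-2.976, 1.569, -2.802]
force: [-0.6, 0.3, -0.6]
grip_width: 0.094
```

```bash
python3 - <<'E'
from station import ctrl
import cv2,numpy as np,pickle
o=ctrl.get_obs();print({k:np.round(o[k],3) for k in o})
n="wrist";m=ctrl.camera_model(n); p,z=ctrl.camera(n)
pickle.dump((m,p,z,o),open("w1.pkl","wb"))
cv2.imwrite("pics/w1.png",p[...,::-1]); print(np.round(m["extrinsics"],3).tolist())
E
```

```text
{'time_s': np.float64(2.317), 'qpos': array([ 0.302,  0.198,  1.465, -0.   ,  1.48 , -1.442]), 'joint_vel': array([-0.037, -0.035,  0.03 , -0.003, -0.001,  0.021]), 'tau': array([ 1.9220e+00, -4.7145e+01, -3.8014e+01,  1.1100e-01,  3.3000e-02,
       -4.7800e-01]), 'ee_pos': array([0.49 , 0.191, 0.285]), 'eef_rot': array([-2.976,  1.569, -2.802]), 'force': array([-0.607,  0.257, -0.613]), 'moment': array([ 0.059, -0.129, -0.021]), 'grip_width': np.float64(0.094)}
[[-0.172, 0.947, 0.271, 0.411], [0.985, 0.165, 0.046, 0.178], [-0.001, 0.275, -0.962, 0.465], [0.0, 0.0, 0.0, 1.0]]
```

View pics/w1.png

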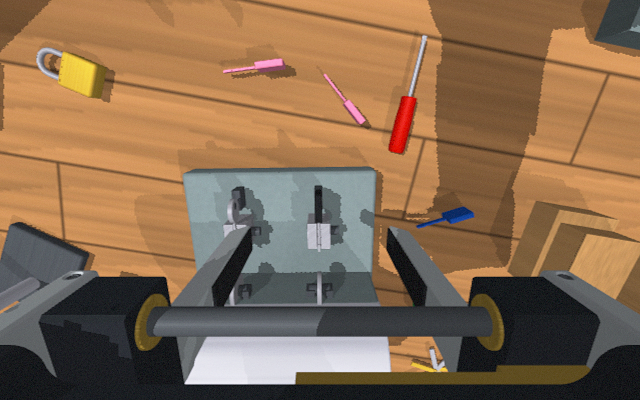

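```bash
python3 - <<'E'
from h import *
m,p,z,o=pickle.load(open("w1.pkl","rb")); P=cloud(m,z); C=p.astype(int)
cv2.imwrite("pics/w1c.png",cv2.resize(p[165:285,180:380,::-1],None,fx=4,fy=4,interpolation=cv2.INTER_CUBIC))
k=(C.max(2)<40); k[:180]=0;k[230:]=0;k[:,:300]=0;k[:,340:]=0
v,u=np.nonzero(k); S=P[k]; print(len(S),u.min(),u.max(),v.min(),v.max(),np.percentile(S,[2,50,98],axis=0))
E=np.array(m["extrinsics"])
up=(S[:,2]>.1)&(S[:,2]<.115); print("top pts",up.sum(),S[up].mean(0))
c=ray(m,np.c_[u,v][up],.107); r=cv2.minAreaRect((c[:,:2]*1000).astype(np.float32)); print(r)
print(cv2.boxPoints(r))
for lo,hi,cen in((300,340,0),(215,255,0)):
    k=np.zeros(z.shape,bool);k[215:255,lo:hi]=1;k&=(abs(P[...,2]-.092)<.004)&(C.min(2)>100)
    T=P[k];print("vice",len(T),T.mean(0),cv2.minAreaRect((T[:,:2]*1000).astype(np.float32)))
print(o["ee_pos"])
E
```

```text
147 315 321 189 222 [[0.5073207  0.1888627  0.07229334]
 [0.51867458 0.19554122 0.10720793]
 [0.54374676 0.20180226 0.10895441]]
top pts 116 [0.52389874 0.1957207  0.10721205]
((525.8726196289062, 196.03147888183594), (39.647789001464844, 8.119720458984375), 9.994662284851074)
[[505.645   196.58916]
 [507.05417 188.59267]
 [546.1002  195.4738 ]
 [544.69104 203.47029]]
vice 582 [0.57153061 0.20390757 0.09292331] ((573.2633056640625, 204.343994140625), (43.47053146362305, 32.18753433227539), 9.312691688537598)
vice 150 [0.58036062 0.07976866 0.09277112] ((579.04638671875, 79.77070617675781), (16.674205780029297, 36.656768798828125), 37.83338165283203)
[0.4901046  0.19112598 0.28457801]
```

View pics/w1c.png

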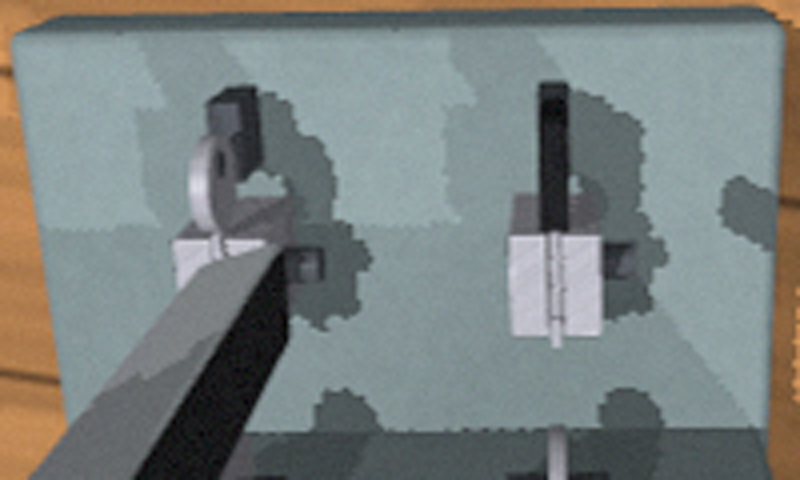

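Request:
jog_arm(rows=[0.012, 0.0016, -0.025, 0, 0, 0, 0, 0.012, 0.0016, -0.035, 0, 0, 0, 0, 0.012, 0.0017, -0.035, 0, 0, 0, 0.2, 0, 0, -0.035, 0, 0, 0, 0.4, 0, 0, -0.03, 0, 0, 0, 0.4, 0, 0, -0.02, 0, 0, 0, 0.4, 0, 0, 0, 0, 0, 0, 0.4, 0, 0, 0, 0, 0, 0, 0.4])

```text
time_s: 3.03
ee_pos: [0.526, 0.1942, 0.1058]
eef_rot: [-2.92, 1.57, -2.75]
force: [0.5, -0.1, 0.7]
grip_width: 0.0582
```

```bash
python3 - <<'E'
from station import ctrl
import cv2,numpy as np,pickle
o=ctrl.get_obs();print({k:np.round(o[k],3) for k in ("time_s","ee_pos","eef_rot","force","grip_width","qpos")})
n="wrist";m=ctrl.camera_model(n); p,z=ctrl.camera(n)
pickle.dump((m,p,z,o),open("w2.pkl","wb"))
cv2.imwrite("pics/w2.png",p[...,::-1])
E
```

```text
{'time_s': np.float64(3.033), 'ee_pos': array([0.526, 0.194, 0.106]), 'eef_rot': array([-2.92,  1.57, -2.75]), 'force': array([ 0.533, -0.148,  0.733]), 'grip_width': np.float64(0.058), 'qpos': array([ 0.288,  0.424,  1.596, -0.   ,  1.122, -1.452])}
```

View pics/w2.png

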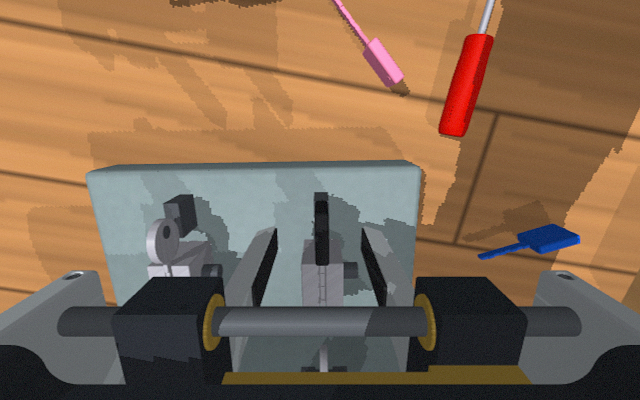

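Request:
jog_arm(rows=[0, 0.0018, -0.014, 0, 0, 0, 0.4, 0, 0, -0.0135, 0, 0, 0, 0.4, 0, 0, 0, 0, 0, 0, 0.6, 0, 0, 0, 0, 0, 0, 0.8, 0, 0, 0, 0, 0, 0, 0.9, 0, 0, 0, 0, 0, 0, 1, 0, 0, 0, 0, 0, 0, 1, 0, 0, 0, 0, 0, 0, 1], squeeze=15)

```text
time_s: 3.75
ee_pos: [0.5264, 0.197, 0.0786]
eef_rot: [0.136, 1.57, 0.308]
force: [-0.2, -0.7, 1.1]
grip_width: 0.0198
```

Request:
jog_arm(rows=[0, 0, 0, 0, 0, 0, 1, 0, 0, 0, 0, 0, 0, 1, 0, 0, 0, 0, 0, 0, 1, 0, 0, 0, 0, 0, 0, 1], squeeze=30)

```text
time_s: 4.08
ee_pos: [0.5263, 0.1969, 0.0782]
eef_rot: [0.233, 1.571, 0.405]
force: [-0.4, 0.0, 3.4]
grip_width: 0.0096
```

```bash
python3 - <<'E'
from station import ctrl
import cv2,numpy as np,pickle
o=ctrl.get_obs();print({k:np.round(o[k],4) for k in ("time_s","ee_pos","eef_rot","force","grip_width","qpos")})
for n in ("wrist","side"):
    m=ctrl.camera_model(n); p,z=ctrl.camera(n)
    pickle.dump((m,p,z,o),open(n[0]+"3.pkl","wb"))
    cv2.imwrite(f"pics/{n}3.png",p[...,::-1] if n=="wrist" else cv2.resize(p[180:320,200:400,::-1],None,fx=4,fy=4))
E
```

```text
{'time_s': np.float64(4.0833), 'ee_pos': array([0.5263, 0.1969, 0.0782]), 'eef_rot': array([0.2328, 1.5705, 0.4048]), 'force': array([-0.4299,  0.0301,  3.4232]), 'grip_width': np.float64(0.0096), 'qpos': array([ 0.2929,  0.4611,  1.6146,  0.    ,  1.0656, -1.4499])}
```

View pics/wrist3.png

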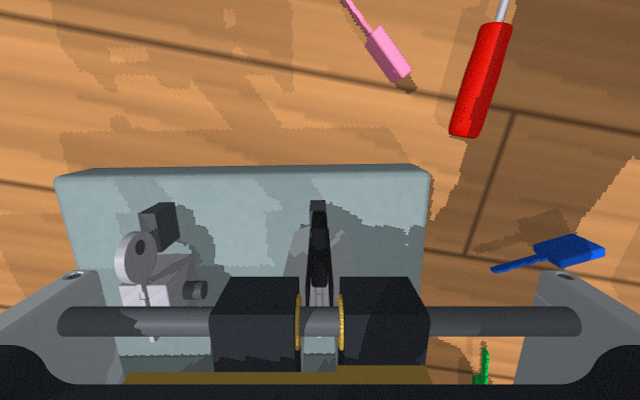

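View pics/side3.png

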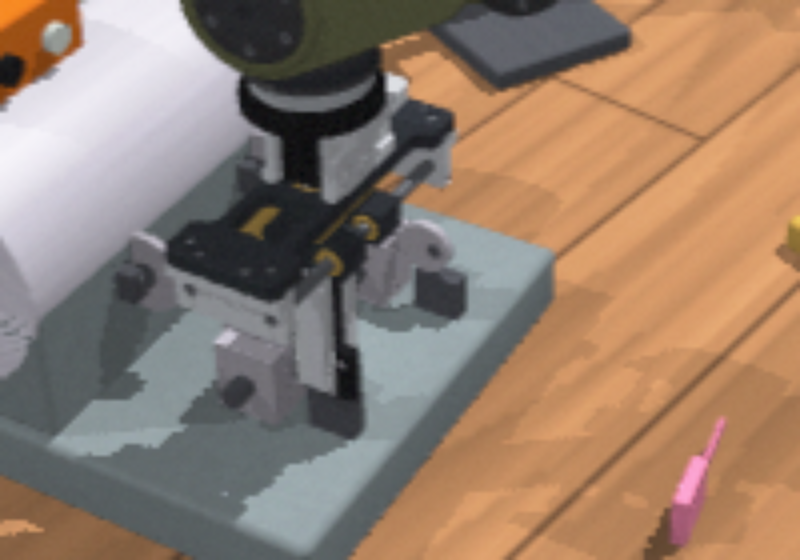

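Request:
jog_arm(rows=[0, 0, 0.005, 0, 0, 0, 1, 0, 0, 0.01, 0, 0, 0, 1, 0, 0, 0.02, 0, 0, 0, 1, 0, 0, 0.03, 0, 0, 0, 1, 0, 0, 0.035, 0, 0, 0, 1, 0, 0, 0.035, 0, 0, 0, 1, -0.01, 0, 0.03, 0, 0, 0, 1, -0.02, 0, 0.02, 0, 0, 0, 1])

```text
time_s: 4.85
ee_pos: [0.4969, 0.1968, 0.2666]
eef_rot: [0.107, 1.567, 0.279]
force: [-0.7, 0.1, 0.1]
grip_width: 0.0098
```

```bash
python3 - <<'E'
from station import ctrl
import cv2,numpy as np,pickle
o=ctrl.get_obs();print({k:np.round(o[k],4) for k in ("time_s","ee_pos","eef_rot","force","grip_width","qpos")})
for n in ("wrist","side"):
    m=ctrl.camera_model(n); p,z=ctrl.camera(n)
    pickle.dump((m,p,z,o),open(n[0]+"4.pkl","wb"))
    cv2.imwrite(f"pics/{n}4.png",p[...,::-1] if n=="wrist" else cv2.resize(p[130:270,200:400,::-1],None,fx=4,fy=4))
E
```

```text
{'time_s': np.float64(4.85), 'ee_pos': array([0.4969, 0.1968, 0.2666]), 'eef_rot': array([0.1075, 1.5673, 0.2788]), 'force': array([-0.7285,  0.0546,  0.1367]), 'grip_width': np.float64(0.0098), 'qpos': array([ 3.0860e-01,  2.2260e-01,  1.4762e+00, -1.0000e-04,  1.4392e+00,
       -1.4336e+00])}
```

View pics/wrist4.png

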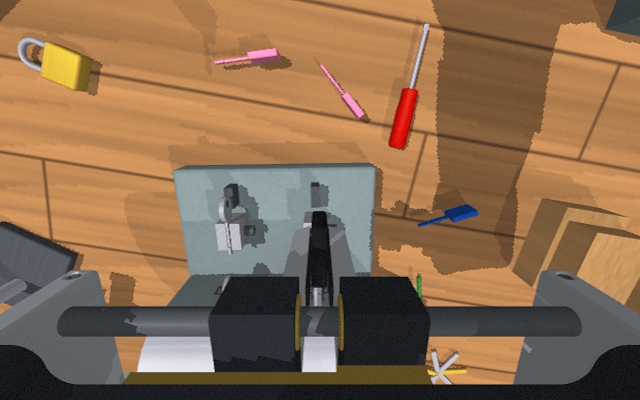

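View pics/side4.png

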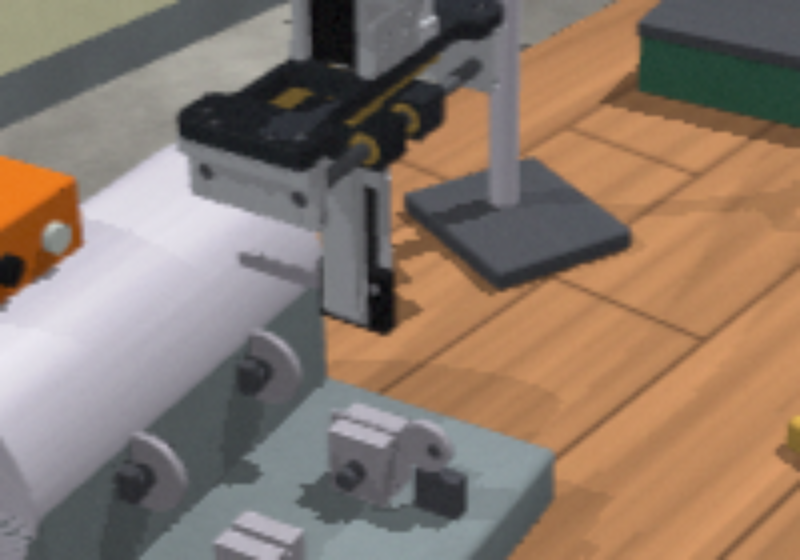

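```bash
python3 - <<'E'
from h import *
from scipy.spatial.transform import Rotation as R
m,p,z,o=pickle.load(open("s4.pkl","rb"))
Rt=R.from_euler("xyz",o["eef_rot"]).as_matrix(); print(np.round(Rt,4))
# key axes from tool: kz=-tool x ; kx: the horizontal tool z axis away from camera
s=np.sign(Rt[:,2]@[1,.17,0]); kx=s*Rt[:,2]; kz=-Rt[:,0]
O=o["ee_pos"]+.0445*kx+.0118*kz
print("kx",s,kx,"origin",O)
im=p[...,::-1].copy(); im=cv2.resize(im[130:270,200:400],None,fx=4,fy=4,interpolation=cv2.INTER_CUBIC)
for a in(-65,-25,25):
  for b in((-17,17) if a<-25 else (-4.5,4.5)):
    q=(proj(m,O+a*.001*kx+b*.001*kz)[0]-[200,130])*4+1.5; cv2.circle(im,tuple(int(round(v)) for v in q),3,(0,0,255),1); print(a,b,q)
cv2.imwrite("pics/s4o.png",cv2.resize(im[150:400,150:480],None,fx=2.4,fy=2.4))
P=cloud(m,z)
k=np.zeros(z.shape,bool);k[190:202,256:282]=1
k&=(np.linalg.norm(P-O,axis=2)<.035); S=P[k]; print(len(S)); u,sg,v=np.linalg.svd(S-S.mean(0)); print(S.mean(0),v[0],sg[:3], (S-O)@kz,)
E
```

```text
[[ 3.400e-03 -1.705e-01  9.853e-01]
 [ 1.000e-03  9.854e-01  1.705e-01]
 [-1.000e+00  4.000e-04  3.500e-03]]
kx 1.0 [0.98534796 0.17052041 0.00349216] origin [0.54073996 0.20436329 0.27854154]
-65 -17 [389.34373153 336.04658005]
-65 17 [387.96589525 277.61235099]
-25 -4.5 [320.28334765 293.10739818]
-25 4.5 [319.56564689 277.79839881]
25 -4.5 [237.87641472 266.99065128]
25 4.5 [236.75138564 251.87619411]
93
[0.53657249 0.20514908 0.28241191] [-0.98937865 -0.13493397  0.05406212] [0.14476934 0.03291617 0.01391621] [ 6.64983213e-03  6.07692292e-03  6.51820951e-03  5.98283146e-03
  8.71483122e-03  7.18282654e-03  7.06082329e-03  1.61663744e-03
  4.87749707e-03  3.42263607e-03  5.44045115e-03  5.76910742e-03
  6.12542100e-03  5.12884802e-03 -9.91509244e-04  2.25201559e-03
  3.08736877e-03  3.66201668e-03  6.04186080e-03  3.61235478e-03
  5.25793464e-03  7.68113727e-03  6.68265763e-03  6.40514468e-03
  6.69660134e-03 -1.16486895e-03  1.49312802e-03  3.74268988e-04
  1.43462992e-03  1.86581597e-03  2.55993822e-03  3.95544961e-03
  4.67618640e-03  5.39450270e-03  5.40625661e-03  6.83453586e
[... 231 characters left out ...]
  7.16997760e-03  5.35440983e-03
  6.96636768e-03  7.54837088e-03  1.46924716e-02 -1.62271581e-03
 -4.13575361e-04 -1.42157217e-04  3.17683473e-04  2.40891233e-03
  2.11705318e-03  1.24301369e-03  2.74789466e-03  4.76965921e-03
  6.24701433e-03  4.98308904e-03  7.94417311e-03  9.15752311e-03
  1.13672558e-02 -1.60592813e-04 -1.56511089e-03 -3.69935794e-04
  1.54486314e-03  9.21509450e-04  3.09845480e-03  2.21806550e-03
  4.81583036e-03  5.23834448e-03  6.27719106e-03  8.57237414e-03
 -1.88837625e-03 -7.76423344e-04  1.03104380e-03  1.46362187e-04
  3.62930336e-04  2.50851640e-03  3.20403468e-03  6.58868341e-03
 -1.26693804e-03 -9.31227487e-04  8.00495970e-05 -5.10917404e-04
  4.28794743e-03]
```

View pics/s4o.png

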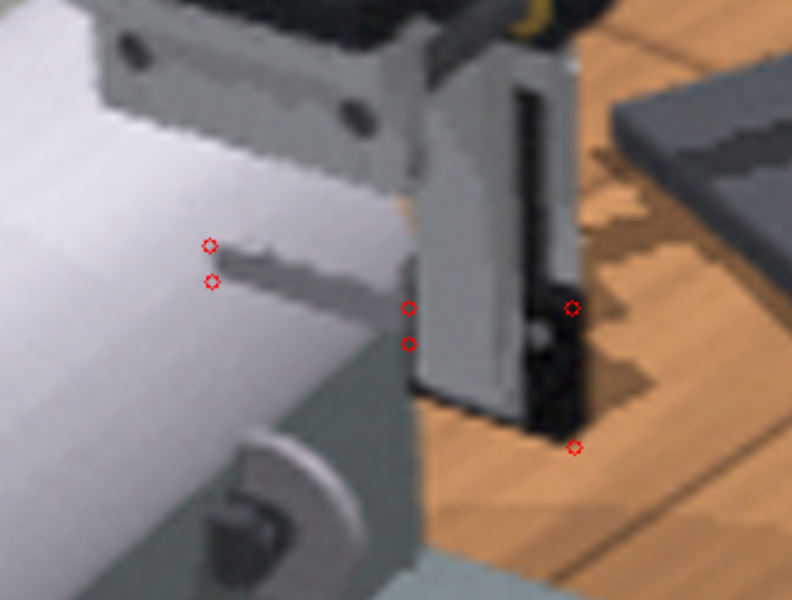

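```bash
cat > plane.py <<'E'
from h import *
def toplane(m,uv,O,kx,ky,kz,off):
    K=np.array(m["K"]);E=np.array(m["extrinsics"]); uv=np.atleast_2d(uv).astype(float)
    d=np.c_[(uv-K[[0,1],[2,2]])/K[0,0],np.ones(len(uv))]@E[:3,:3].T
    o=E[:3,3]-(O+off*ky); t=-(o@ky)/(d@ky); X=o+d*t[:,None]; return np.c_[X@kx,X@kz]*1000
def rectify(m,p,O,kx,ky,kz,off,xr,zr,s=8):
    # plane picture: s px per mm ; x to right = kx reversed if wanted
    xs=np.arange(xr[0],xr[1],1/s); zs=np.arange(zr[1],zr[0],-1/s); X,Z=np.meshgrid(xs,zs)
    W=O+off*ky+X[...,None]*.001*kx+Z[...,None]*.001*kz
    q=proj(m,W.reshape(-1,3)).reshape(X.shape+(2,)).astype(np.float32)
    return cv2.remap(p,q[...,0],q[...,1],cv2.INTER_LINEAR)
E
python3 - <<'E'
from plane import *
from scipy.spatial.transform import Rotation as R
m,p,z,o=pickle.load(open("s4.pkl","rb"))
Rt=R.from_euler("xyz",o["eef_rot"]).as_matrix();kx=Rt[:,2];kz=-Rt[:,0];ky=np.cross(kz,kx);O=o["ee_pos"]+.0445*kx+.0118*kz
print(ky)
for n in range(258,284,3):
    col=p[186:206,n].astype(int).sum(1); print(n,col.tolist())
# blade edges: half-level crossings per column
up=[];lo=[]
for c in range(262,281):
    col=p[180:215,c].astype(float).sum(1); i=int(np.argmin(col[5:30]))+5
    mn=col[i];hu=(col[max(i-7,0):i].max()+mn)/2
    j=i
    while j>0 and col[j]<hu:j-=1
    up.append((c,180+j+(hu-col[j])/(col[j+1]-col[j])))
    hl=(col[i:i+7].max()+mn)/2;j=i
    while j<34 and col[j]<hl:j+=1
    lo.append((c,180+j-1+(hl-col[j-1])/(col[j]-col[j-1])))
for a in(up,lo): print(np.round(toplane(m,a,O,kx,ky,kz,.0015),1).tolist())
E
```

```text
[-1.70522729e-01  9.85353671e-01  3.76728341e-04]
258 [630, 616, 608, 603, 589, 578, 570, 560, 552, 557, 537, 536, 540, 532, 533, 516, 510, 504, 491, 491]
261 [608, 596, 579, 581, 577, 573, 558, 380, 301, 311, 357, 530, 518, 513, 507, 498, 492, 485, 486, 483]
264 [586, 577, 576, 572, 558, 548, 533, 513, 298, 305, 308, 357, 503, 494, 491, 486, 480, 467, 460, 457]
267 [572, 562, 555, 547, 533, 529, 532, 522, 467, 329, 306, 317, 348, 481, 471, 466, 456, 448, 439, 431]
270 [555, 549, 539, 530, 528, 513, 500, 505, 498, 423, 331, 308, 307, 337, 444, 443, 435, 422, 416, 400]
273 [477, 539, 535, 522, 511, 512, 500, 493, 478, 473, 355, 303, 310, 310, 336, 424, 410, 394, 370, 291]
276 [381, 455, 515, 510, 503, 489, 492, 475, 470, 455, 443, 382, 315, 303, 308, 315, 324, 258, 270, 265]
279 [368, 342, 436, 434, 465, 456, 455, 442, 401, 308, 305, 276, 294, 270, 277, 272, 239, 221, 232, 232]
282 [372, 378, 382, 381, 382, 382, 378, 379, 381, 379, 378, 376, 378, 370, 385, 378, 383, 383, 383, 379]
[[15.9, 7.1], [13.5, 7.1], [11.0, 7.7], [8.4, 9.7], [6.1, 8.5], [3.7, 7.7], [1.3, 8.3], [0.8, -23.0], [-1.8, -20.3], [-4.4, -17.5], [-7.0, -14.8], [-9.6, -12.0], [-12.1, -9.6], [-14.7, -7.1], [-17.8, 6.8], [-19.7, -2.2], [-21.8, -8.2], [-24.6, 0.0], [-26.4, -11.7]]
[[16.5, -1.4], [14.1, -1.2], [11.7, -1.8], [9.2, -1.5], [6.8, -1.4], [4.4, -2.0], [1.9, -1.6], [1.8, -37.9], [-0.8, -37.0], [-3.9, -26.2], [-6.5, -23.7], [-8.8, -24.9], [-11.4, -23.2], [-14.0, -19.0], [-17.0, -7.6], [-18.8, -19.8], [-21.2, -20.6], [-23.7, -16.8], [-26.1, -16.4]]
```

```bash
python3 - <<'E'
from h import *
a=pickle.load(open("w3.pkl","rb"))[1];b=pickle.load(open("w4.pkl","rb"))[1]
im=np.hstack([cv2.resize(x[190:310,270:370,::-1],None,fx=4,fy=4,interpolation=cv2.INTER_CUBIC) for x in(a,b)])
cv2.imwrite("pics/cmp.png",im)
# side camera initial: rays onto key plane for blade n/a ; final target
yaw,t=np.radians(-19.6),np.radians(21.3)
ax=np.array([np.cos(yaw)*np.cos(t),np.sin(yaw)*np.cos(t),np.sin(t)]);ay=np.array([-np.sin(yaw),np.cos(yaw),0]);az=np.cross(ax,ay)
piv=np.array([.7605,-.279,.2798]);V=piv-.16*ax
kx,kz=-ay,az; T=V-.0445*kx-.0118*kz
print("V",V,"TCP",T)
from scipy.spatial.transform import Rotation as R
o=pickle.load(open("s4.pkl","rb"))[3]
R0=R.from_euler("xyz",o["eef_rot"]); Rf=np.c_[-kz,np.cross(kx,-kz),kx]
print(Rf,np.linalg.det(Rf))
# yaw first then tilt
Rz=R.from_euler("z",-109.6-9.8,degrees=True)*R0; print("tilt left",np.degrees((R.from_matrix(Rf)*Rz.inv()).as_rotvec()), "shift",T-o["ee_pos"])
E
```

```text
V [ 0.62006693 -0.22899403  0.2216798 ] TCP [ 0.63903253 -0.18851035  0.21068585]
[[ 0.34220353  0.87770666 -0.33545157]
 [-0.1218532  -0.31253728 -0.94205745]
 [-0.93169123  0.36325123 -0.        ]] 1.0
tilt left [-6.94836514e+00 -2.01129149e+01  1.92245385e-02] shift [ 0.1421007  -0.38529689 -0.05590037]
```

View pics/cmp.png

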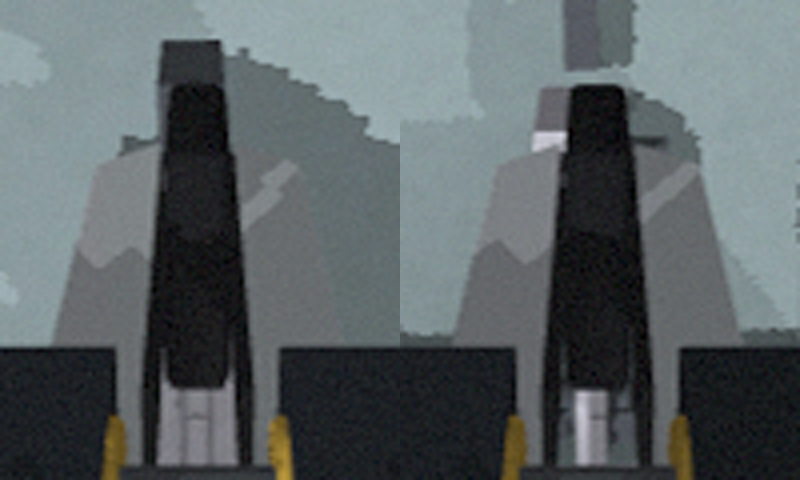

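Request:
jog_arm(rows=[0.0014, -0.0204, -0.001, 0, 0, -7.02, 1, 0.0014, -0.0204, -0.001, 0, 0, -7.02, 1, 0.0014, -0.0204, -0.001, 0, 0, -7.02, 1, 0.0014, -0.0204, -0.001, 0, 0, -7.02, 1, 0.0014, -0.0204, -0.001, 0, 0, -7.02, 1, 0.0014, -0.0204, -0.001, 0, 0, -7.02, 1, 0.0014, -0.0204, -0.001, 0, 0, -7.02, 1, 0.0014, -0.0204, -0.001, 0, 0, -7.02, 1])

```text
time_s: 5.62
ee_pos: [0.5074, 0.0325, 0.254]
eef_rot: [-2.307, 1.569, -3.121]
force: [0.1, 1.3, -0.4]
grip_width: 0.0096
```

Request:
jog_arm(rows=[0.0014, -0.0204, -0.001, 0, 0, -7.02, 1, 0.0014, -0.0204, -0.001, 0, 0, -7.02, 1, 0.0014, -0.0204, -0.001, 0, 0, -7.02, 1, 0.0014, -0.0204, -0.001, 0, 0, -7.02, 1, 0.0014, -0.0204, -0.001, 0, 0, -7.02, 1, 0.0014, -0.0204, -0.001, 0, 0, -7.02, 1, 0.0014, -0.0204, -0.001, 0, 0, -7.02, 1, 0.0014, -0.0204, -0.001, 0, 0, -7.02, 1])

```text
time_s: 6.28
ee_pos: [0.5185, -0.1307, 0.246]
eef_rot: [-1.624, 1.569, 2.865]
force: [-1.1, -0.1, -0.5]
grip_width: 0.0098
```

Request:
jog_arm(rows=[0.0014, -0.0204, -0.001, 0, 0, -7.02, 1, 0, 0, 0, -1.7, -5, 0, 1, 0, 0, 0, -1.7, -5, 0, 1, 0, 0, 0, -1.7, -5, 0, 1, 0, 0, 0, -1.8, -5.1, 0, 1, 0, 0, 0, 0, 0, 0, 1, 0, 0, 0, 0, 0, 0, 1, 0, 0, 0, 0, 0, 0, 1])

```text
time_s: 6.95
ee_pos: [0.5203, -0.1501, 0.246]
eef_rot: [1.58, 1.202, -0.331]
force: [0.4, -0.4, -0.4]
grip_width: 0.0098
```

```bash
python3 - <<'E'
from station import ctrl
import cv2,numpy as np,pickle
from scipy.spatial.transform import Rotation as R
o=ctrl.get_obs();print({k:np.round(o[k],4) for k in ("time_s","ee_pos","eef_rot","force","grip_width","qpos")})
print(np.round(R.from_euler("xyz",o["eef_rot"]).as_matrix(),4))
for n in ("wrist","side","scene"):
    m=ctrl.camera_model(n); p,z=ctrl.camera(n)
    pickle.dump((m,p,z,o),open(n+"5.pkl","wb"))
    cv2.imwrite(f"pics/{n}5.png",p[...,::-1])
E
```

```text
{'time_s': np.float64(6.95), 'ee_pos': array([ 0.5203, -0.1501,  0.246 ]), 'eef_rot': array([ 1.5801,  1.2024, -0.3307]), 'force': array([ 0.4369, -0.3598, -0.4217]), 'grip_width': np.float64(0.0098), 'qpos': array([-0.3524,  0.0422,  1.7697,  0.0096,  0.9614, -0.0165])}
[[ 0.3406  0.8793 -0.3329]
 [-0.1169 -0.3117 -0.943 ]
 [-0.9329  0.3601 -0.0033]]
```

View pics/wrist5.png

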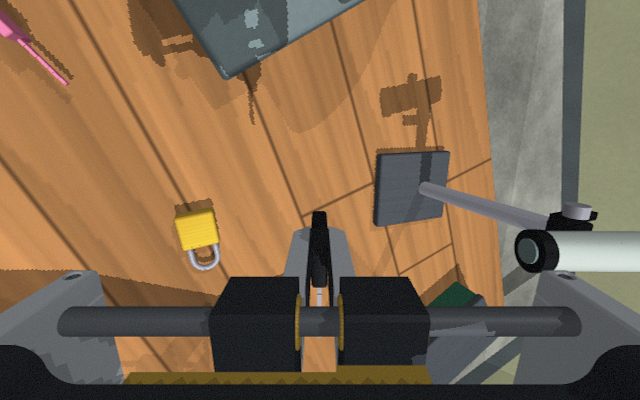

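View pics/side5.png

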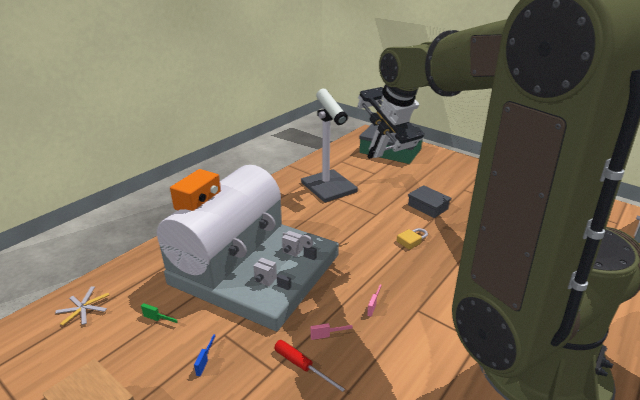

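View pics/scene5.png

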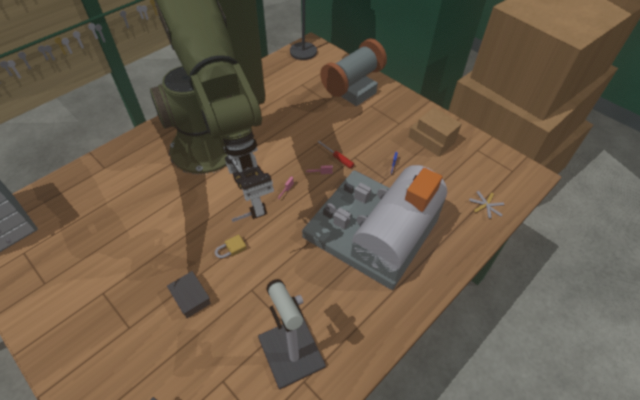

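```bash
python3 - <<'E'
from tube import *
m,p,z,o=pickle.load(open("wrist5.pkl","rb")); P=cloud(m,z)
k=(P[...,2]>.2)&(P[...,2]<.36)&(P[...,0]>.66)&(P[...,0]<.9)&(P[...,1]<-.2)&(P[...,1]>-.36)
S=P[k];print(len(S),S.min(0),S.max(0))
p0=np.r_[.7605,-.279,.28,np.radians([-19.6,21.3])]
r=p0
for i in range(5):
    x,a,t,e=fit(S,p0=r); r=x; g=abs(e)<.0025; print(len(S),g.sum()); S=S[g]
print(x[:3],np.degrees(x[3:]),e.std(),t.min(),t.max())
f=x[:3]+a*np.percentile(t,1); print("front",f,"radius check; line pt at pivot x:", x[:3]+a*((.7605-x[0])/a[0]))
# lens disc: front face points
C=p.astype(int);Q=P[k];t=(Q-x[:3])@a; rr=np.linalg.norm(Q-x[:3]-np.outer(t,a),axis=1)
fd=(t<t.min()+.03)&(rr<.017)
print("lens disc t",fd.sum(),np.percentile(t[fd],[5,50,95]), "rim t", np.percentile(t[(rr>.0175)&(rr<.0225)],[.5,2,5]))
tl=np.median(t[fd]); print("lens",x[:3]+a*tl,"view",x[:3]+a*(tl-.1), Q[fd].mean(0))
E
```

```text
6601 [ 0.69336719 -0.3025709   0.20021315] [ 0.8055812  -0.23473846  0.30888291]
6601 3313
3313 3280
3280 3280
3280 3280
3280 3280
[ 0.73574503 -0.27025627  0.27106937] [-19.60649089  20.0443373 ] 0.0008129022603942498 -0.037251850661610575 0.06044101187373595
front [ 0.70355639 -0.2587903   0.25860262] radius check; line pt at pivot x: [ 0.7605     -0.27907428  0.28065704]
lens disc t 730 [-0.0380847  -0.03664018 -0.03476681] rim t [-0.03655506 -0.03603235 -0.03536063]
lens [ 0.70331997 -0.25870608  0.25851105] view [ 0.61482405 -0.22718281  0.22423633] [ 0.70306626 -0.25768669  0.2604903 ]
```

Request:
jog_arm(rows=[0.015, -0.005, -0.005, 0, 0, 0, 1, 0.025, -0.008, -0.008, 0, 0, 0, 1, 0.025, -0.008, -0.008, 0, 0, 0, 1, 0.025, -0.008, -0.007, 0, 0, 0, 1, 0.015, -0.005, -0.004, 0, 0, 0, 1, 0.009, -0.0027, -0.0023, 0, 0, 0, 1, 0, 0, 0, 0, 0, 0, 1, 0, 0, 0, 0, 0, 0, 1])

```text
time_s: 7.77
ee_pos: [0.6337, -0.1865, 0.2113]
eef_rot: [1.58, 1.201, -0.33]
force: [0.7, 0.6, 0.2]
grip_width: 0.0097
```

Request:
jog_arm(rows=[0, 0, 0, 0, 0, 0, 1, 0, 0, 0, 0, 0, 0, 1])

```text
time_s: 7.93
ee_pos: [0.6335, -0.1864, 0.2124]
eef_rot: [1.58, 1.199, -0.331]
force: [-0.5, 0.4, -0.8]
grip_width: 0.01
```

```bash
cat > look.py <<'E'
import sys
from station import ctrl
import cv2,numpy as np,pickle
from scipy.spatial.transform import Rotation as R
t=sys.argv[1]
o=ctrl.get_obs();print({k:np.round(o[k],4).tolist() for k in ("time_s","ee_pos","eef_rot","force","grip_width","qpos")})
print(np.round(R.from_euler("xyz",o["eef_rot"]).as_matrix(),4))
for n in ("wrist","side","scene"):
    o=ctrl.get_obs();m=ctrl.camera_model(n); p,z=ctrl.camera(n)
    pickle.dump((m,p,z,o),open(n+t+".pkl","wb"))
    if n=="side": p=cv2.resize(p[70:210,280:440],None,fx=5,fy=5,interpolation=cv2.INTER_CUBIC)[:600]
    if n=="scene": p=cv2.resize(p[190:340,200:360],None,fx=5,fy=5,interpolation=cv2.INTER_CUBIC)[:600]
    cv2.imwrite(f"pics/{n}{t}.png",p[...,::-1])
E
python3 look.py 6
```

```text
{'time_s': 7.9333, 'ee_pos': [0.6335, -0.1864, 0.2124], 'eef_rot': [1.5801, 1.1992, -0.3306], 'force': [-0.4714, 0.3524, -0.804], 'grip_width': 0.01, 'qpos': [-0.3436, 0.3364, 1.5003, 0.0059, 0.9333, -0.0064]}
[[ 0.3435  0.8783 -0.3327]
 [-0.1179 -0.3112 -0.943 ]
 [-0.9317  0.3631 -0.0034]]
```

View pics/wrist6.png

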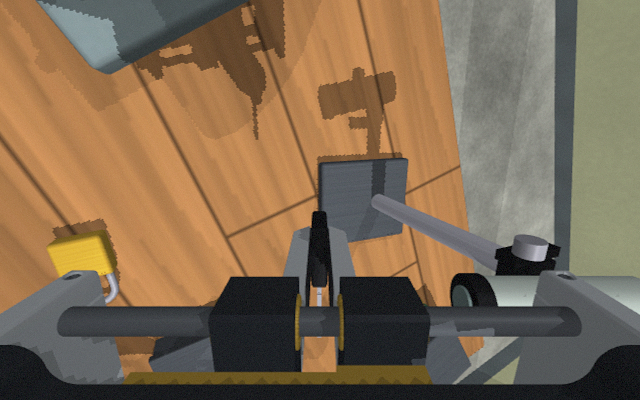

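View pics/side6.png

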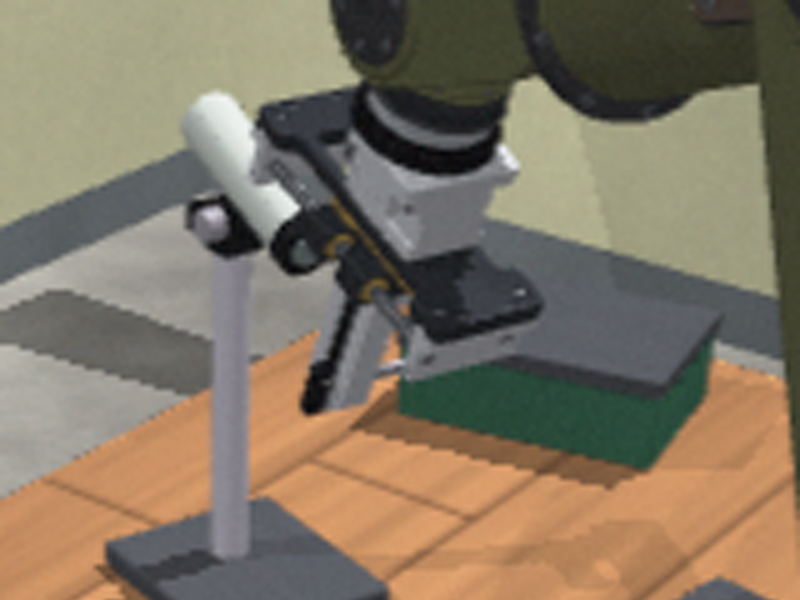

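View pics/scene6.png

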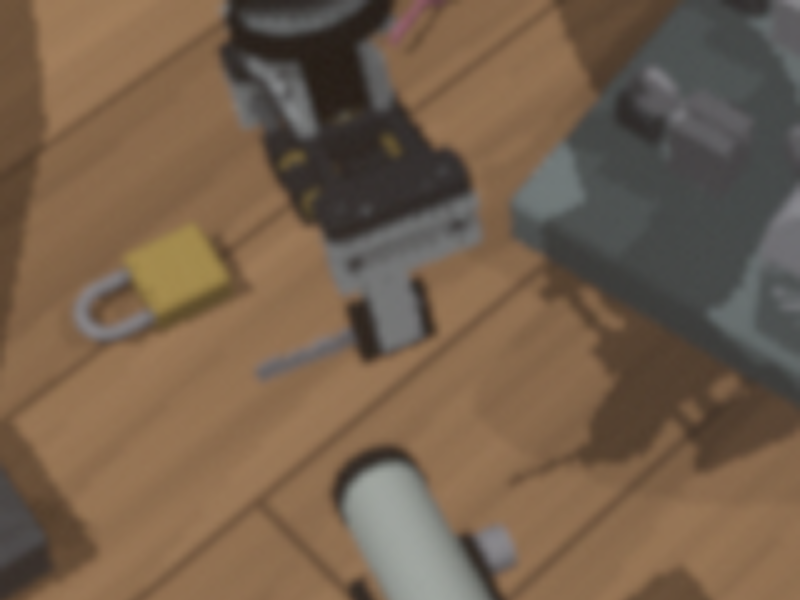

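```bash
cat > blade.py <<'E'
import sys
from tube import *; from plane import *
from scipy.spatial.transform import Rotation as R
t=sys.argv[1]
m,p,z,o=pickle.load(open(f"scene{t}.pkl","rb"))
Rt=R.from_euler("xyz",o["eef_rot"]).as_matrix();kx=Rt[:,2];kz=-Rt[:,0];ky=np.cross(kz,kx);O=o["ee_pos"]+.0445*kx+.0118*kz
print("pred origin",O,"kx",kx,"ky",ky)
im=rectify(m,p,O,kx,ky,kz,0.0015,(-70,35),(-25,25),7)
cv2.imwrite(f"pics/rect{t}.png",im[...,::-1])
P=cloud(m,z);C=p.astype(int)
hsv=cv2.cvtColor(p,cv2.COLOR_RGB2HSV)
k=(np.linalg.norm(P-O,axis=2)<.04)&(((P-O)@kx)>-.018)&(hsv[...,1]<70)
S=P[k];print(len(S));v,u=np.nonzero(k)
X=toplane(m,np.c_[u,v],O,kx,ky,kz,.0015)
print("depth off plane mm",np.median((S-O)@ky)*1000,"x",np.percentile(X[:,0],[0,5,95,100]),"z",np.percentile(X[:,1],[0,5,50,95,100]))
f=np.polyfit(X[:,0],X[:,1],1);print("slope deg",np.degrees(np.arctan(f[0])),f)
# per-column z extent
for xx in range(-15,28,4):
    q=X[abs(X[:,0]-xx)<2,1]
    if len(q):print(xx,q.min().round(1),q.max().round(1),end=" | ")
print()
E
python3 blade.py 6
python3 - <<'E'
from tube import *
for t in("0","6"):
  for n in ("scene","side","wrist"):
    if t=="0":
        if n=="wrist":continue
        m,p,z=pickle.load(open("d0.pkl","rb"))[n]
    else: m,p,z,o=pickle.load(open(f"{n}{t}.pkl","rb"))
    P=cloud(m,z); C=p.astype(int)
    p0=np.r_[.7605,-.279,.28,np.radians([-19.6,21])]; a=np.array([.88,-.314,.357])
    tt=(P-p0[:3])@a; rr=np.linalg.norm(P-p0[:3]-tt[...,None]*a,axis=2)
    k=(rr<.026)&(abs(tt)<.064)&(rr>.014); S=P[k]; r=p0
    for i in range(4):
        x,a,tq,e=fit(S,p0=r); r=x; S=S[abs(e)<.0025]
    x,a,tq,e=fit(S,p0=r)
    pt=x[:3]+a*((p0[:3]-x[:3])@a); print(t,n,len(S),"axis@pivot",pt.round(4),np.degrees(x[3:]).round(2),"front",(x[:3]+a*np.percentile(tq,.5)).round(4),np.percentile(tq,[.5,99.5]).round(4))
    # lens disc
    tt=(P-x[:3])@a; rr=np.linalg.norm(P-x[:3]-tt[...,None]*a,axis=2); d0=tq.min()
    k=(rr<.016)&(tt<d0+.012)&(tt>d0-.01);
    if k.sum()>15:
        D=P[k];c=D.mean(0);u,s,v=np.linalg.svd(D-c);nn=v[2]*np.sign(v[2,0]);print("   disc",k.sum(),c.round(4),"normal yaw/tilt",np.degrees([np.arctan2(nn[1],nn[0]),np.arcsin(nn[2])]).round(1))
E
```

```text
pred origin [ 0.61480959 -0.22707062  0.22324545] kx [-0.33277    -0.94300206 -0.00335219] ky [ 0.87817776 -0.31118593  0.36327283]
54
depth off plane mm 1.0163278726763556 x [-17.27663506 -15.18552051  22.27630367  24.98074192] z [-4.15360055 -3.59544133  0.66154222  4.57383277  4.95662185]
slope deg 0.7584646101702353 [0.01323848 0.55162529]
-15 -4.2 4.4 | -11 -3.0 3.8 | -7 -3.6 5.0 | -3 -2.5 4.4 | 1 -3.0 3.8 | 5 -3.6 4.9 | 9 -2.5 4.3 | 13 -3.0 3.8 | 17 -3.6 4.9 | 21 -2.5 4.3 | 25 -1.4 2.6 | 
0 scene 762 axis@pivot [ 0.761  -0.2778  0.2797] [-19.15  21.24] front [ 0.7062 -0.2588  0.2571] [-0.0641  0.0586]
0 side 330 axis@pivot [ 0.7593 -0.2814  0.2808] [-20.75  21.19] front [ 0.7041 -0.2605  0.258 ] [-0.0586  0.0612]
   disc 55 [ 0.702  -0.2587  0.2584] normal yaw/tilt [-20.9  23.3]
6 scene 765 axis@pivot [ 0.7609 -0.2779  0.2799] [-19.35  21.06] front [ 0.706  -0.2587  0.2575] [-0.0643  0.0589]
6 side 261 axis@pivot [ 0.7589 -0.2817  0.2816] [-19.79  20.68] front [ 0.7032 -0.2617  0.2592] [-0.0628  0.0578]
   disc 26 [ 0.7049 -0.2542  0.2557] normal yaw/tilt [-39.2  26.9]
6 wrist 3369 axis@pivot [ 0.7593 -0.2797  0.2824] [-19.79  20.94] front [ 0.7033 -0.2595  0.2597] [-0.0484  0.0697]
   disc 451 [ 0.7052 -0.2528  0.2589] normal yaw/tilt [-25.   21.6]
```

View pics/rect6.png

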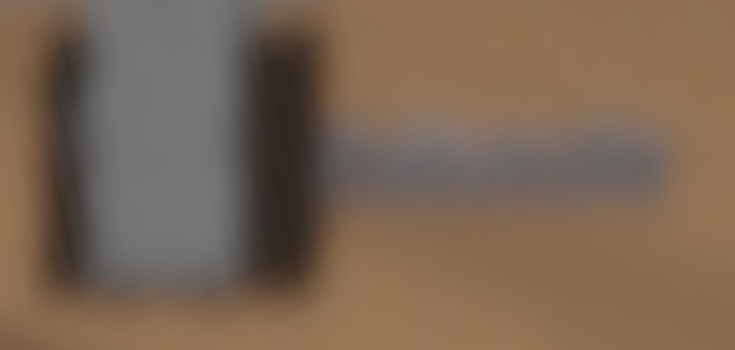

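Request:
jog_arm(rows=[0.0018, -0.0006, -0.0009, 0, 0, 0, 1, 0, 0, 0, 0, 0, 0, 1, 0, 0, 0, 0, 0, 0, 1, 0, 0, 0, 0, 0, 0, 1, 0, 0, 0, 0, 0, 0, 1, 0, 0, 0, 0, 0, 0, 1])

```text
time_s: 8.58
ee_pos: [0.6358, -0.1872, 0.2107]
eef_rot: [1.58, 1.2, -0.331]
force: [-0.5, -0.4, -0.4]
grip_width: 0.0099
```

```bash
python3 look.py 7; python3 blade.py 7; python3 - <<'E'
from h import *
from scipy.spatial.transform import Rotation as R
O0=None
for n in("wrist","side","scene"):
    o=pickle.load(open(n+"7.pkl","rb"))[3]; Rt=R.from_euler("xyz",o["eef_rot"]).as_matrix()
    O=o["ee_pos"]+.0445*Rt[:,2]-.0118*Rt[:,0]
    L=np.array([.7042,-.2593,.2585]); a=np.array([.8795,-.3117,.3584]);d=L-O
    print(O.round(4),"dist",(d@a).round(4),"side/up off",(d@[.3355,.9421,0]).round(4),(d@[-.337,.12,.9336]).round(4),o["joint_vel"].round(4))
E
```

```text
{'time_s': 8.5833, 'ee_pos': [0.6358, -0.1872, 0.2107], 'eef_rot': [1.5801, 1.1999, -0.3306], 'force': [-0.4543, -0.3947, -0.4288], 'grip_width': 0.0099, 'qpos': [-0.3435, 0.3433, 1.4948, 0.0058, 0.9326, -0.0063]}
[[ 0.3428  0.8785 -0.3327]
 [-0.1176 -0.3113 -0.943 ]
 [-0.932   0.3624 -0.0034]]
pred origin [ 0.61694062 -0.22776821  0.22159999] kx [-0.33270703 -0.94302424 -0.00336317] ky [ 0.87850469 -0.31123657  0.362438  ]
54
depth off plane mm 1.187911822884683 x [-17.667808   -15.27459663  22.37329971  24.32990821] z [-4.05972144 -3.68683386  0.79038377  4.68895983  5.6493514 ]
slope deg 0.20478841369079973 [0.00357425 0.62864484]
-15 -3.5 2.2 | -11 -2.3 4.5 | -7 -4.1 5.6 | -3 -1.8 3.9 | 1 -2.3 4.5 | 5 -4.1 2.8 | 9 -2.9 3.9 | 13 -3.5 3.3 | 17 -4.1 5.6 | 21 -2.9 5.0 | 25 -0.7 2.2 | 
[ 0.6169 -0.2278  0.2216] dist 0.0998 side/up off -0.0004 0.0013 [-0.0004 -0.0009  0.0011  0.0007  0.001   0.0004]
[ 0.6169 -0.2278  0.2216] dist 0.0998 side/up off -0.0004 0.0013 [-0.0007 -0.0001 -0.0007 -0.0019  0.001   0.0012]
[ 0.6169 -0.2278  0.2216] dist 0.0998 side/up off -0.0004 0.0013 [ 0.0018  0.0002 -0.0008 -0.0017 -0.0003  0.0001]
```

View pics/scene7.png

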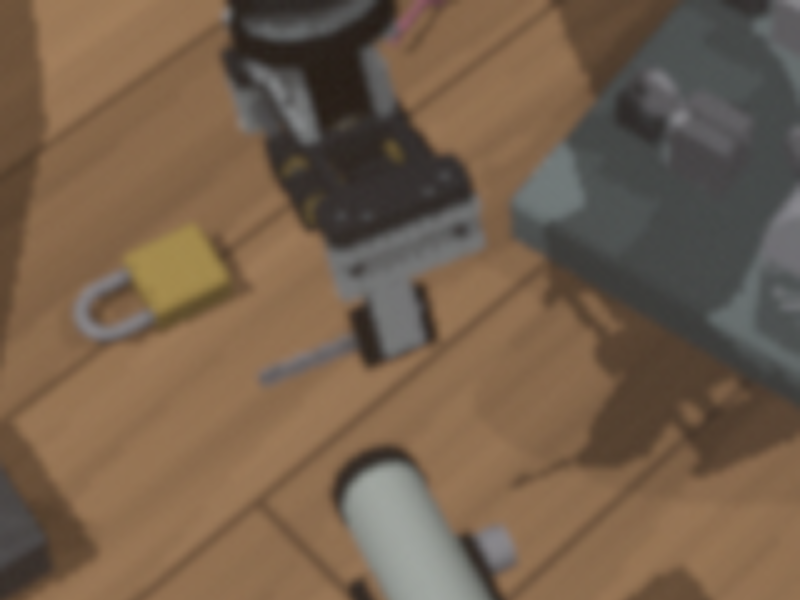

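```bash
python3 -c "
from station import ctrl
print(ctrl.hand_in())"
```

```text
the job is handed in; nothing more can be done
None
```

I took the black square-headed key out of the left vice and handed the job in at about 8.7 s. The key was still in the grip (9.9 mm opening, 30 N). It was held still in the air in front of the scope, cuts upward and tip to the robot's right.

**Final position:** my last estimate puts the middle of the blade 99.8 mm from the lens. It is 0.4 mm off the line of sight sideways and about 1 mm off in height. The flat of the blade faces the lens to within roughly 0.5°.

**Checks that disagreed:**
- **Lens position:** the three cameras differed by 2–3 mm on the lens and by 1–2° on the scope's tilt (20.0° to 21.8°). I averaged them and aimed at about 21°.
- **Height of the key:** the robot-frame estimate put the key about 1.3 mm low. The scene camera's own comparison of key and scope put it about 1 mm high, so I stayed between the two.
- **Side camera:** after lifting, it showed the key offset by a few millimetres. I put most of that down to its calibration bias, because wrist pictures before and after the lift showed no slip in the grip.

The scope's setting measured the same before and after the approach, within that scatter. The arm did not touch the pattern key, padlock, tin, screwdriver or coloured look-alikes. The wrist force I read stayed below about 4 N.

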